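# Close a drum mixer's cover and hold its eccentric wheel heavy side down

## Robot

A 6-joint arm with a two-finger parallel gripper is mounted at the origin on the work surface. World frame = base frame: x ahead of the robot, y to its left, z up, the work surface at z = 0. Lengths are in m, angles in rad, forces in N, time in s.
With the tool pointing down it reaches from about 0.375 to 0.975 m from the base axis. Payload 3.8 kg.
Tool frame: the origin (TCP) lies between the finger pads; the fingertips stand 17 mm ahead of it and the grasp point (between the pads) lies 2 mm behind it; y points along the fingers, z is the direction in which the jaws open and shut, and the axes are right-handed (so a half turn about y gives the same grasp; the last joint's range is limited). The gripper opens to 85 mm and grips with 20 to 120 N. Pads are 22 mm wide; open, the fingers measure 114 mm over their backs; the gripper's body (76 mm by 85 mm) begins 54 mm behind the grasp point. The pads swing forward as they close: fully open they stand 13 mm farther back than shut.
Start: joints at [-1.302, 0.264, 1.604, -0, 1.274, -0.037], TCP at [0.203, -0.644, 0.21] pointing down, gripper open.
Joint ranges: [-2.63, 2.63], [-0.94, 2.18], [0.31, 2.57], [-1.31, 4.45], [0, 2.66], [-2.55, 2.55]. Speed limits (rad/s): [2.57, 2.57, 3.14, 3.14, 3.14, 3.14].

## Interface

Orientations are given as a rotation vector (axis times angle).
In Python, from workcell import bot, eyes, nets gives the robot as it stands. The module is installed in compiled form; this text tells all that it offers.
- The arm moves only by the tool jog_arm, never from a script. Its arguments are lists of equal length, an entry for each row: "turn": the turn, a rotation vector about the tool's x, y, z in rad, a list of three; "slide": the shift along the tool's x, y, z in mm, a list of three; "grip": the opening in per cent of the stroke, from 0 (shut) to 100 (fully open). A call has 1 to 5 rows; each row shifts and turns the commanded pose from where the row before left it, along the tool's axes as they then stand; what a row does not reach is not made up. A row lasts 1/10 s, in which the tool goes at most 50 mm and 8.59 degrees, less where a joint would pass 70% of its speed; a pose out of reach is approached as far as the arm can. A call with a gripper value outside its range is refused whole. The fingers move at their own pace and stop on an object; "newtons" is the grip in N (left out, the last holds). Time passes only in rows, so rows that do not move let the fingers close. It gives the time, the measured TCP pose, the force and the opening at its end, in the units of the state.
- bot.read_state(): the state, without advancing time (a new reading comes with each control period).
- eyes.read_camera(name): name is "side" or "top"; returns a dict with "img" (480x640x3 uint8, red, green, blue), "depth" (480x640 float32, m along the optical axis (not along the pixel's ray), 0 where there is no reading), "intrinsics" (3x3 intrinsics, pixels), "position" and "rotation" of the camera in the world. Camera axes: x right, y down, z forward; pixel columns grow to the right and rows downward; lengths in m; the calibration is good to about 2 mm. A picture is of the moment at which its call begins.
- bot.finish_job(): hands the job in, once; it reports no verdict.
Trained networks look in a picture, given as the dict that the camera call returned (one of the last four; its "shot" number tells which), for a name from the list of things; names that differ only in an ending like _2 or _b are one class to them, and where a whole thing is asked for, a point or a joint stands for the part that bears it (a point fixed in the world has none). Each returns a list of dicts, best first, with "conf" (0 to 1); they miss things now and then, are a little off and sometimes report something else, mostly with a low value. They report only what shows in the picture. A call takes as long as a camera call.
- nets.search_frame(thing, picture): "xyz" ([x, y, z] in m, in the coordinates of the camera as it stood for that picture, good to about 4 mm: the middle of the surface that is visible of it).
The state is a dict: "time": time; "q": joint angles; "joint_vel": joint speeds; "joint_torque": joint torques, N m; "tool_pos": TCP position; "tcp_rot": TCP orientation; "wrist_force": force on the tool from outside, world axes, zero at the start; "torque": the same for the moment, N m; "width": opening from 0.0 (shut) to 1.0 (fully open).
Only numpy, scipy, OpenCV 4.12 (cv2) and the standard library are available. Lean on these libraries where they do the work, as an engineer would, in place of code of your own. Each camera call takes 0.05 s, during which the arm holds its last target.

## Task

Close the drum mixer's cover by folding down the short flap first and then the long flap that laps over it, both fully flat. Then turn the mixer's wheel by its pegs, find by feel which side of it is heavy (nothing on it shows this), and bring the heavy side straight down. Finish while holding it still there with a peg firmly gripped between the fingers: do not let go, and leave everything else on the bench where it is.

Things in the scene. Friction and masses are not known exactly. Their poses are not given: they have to be found in the camera images.
- mixer: The drum mixer, fixed to the bench: a white open-topped housing 140 (x) x 200 (y) x 125 mm tall, centred 10 mm to -x of the origin, then a grey bearing block up to 160 mm high, then the wheel. Origin: on the bench under it; z up, x horizontal along the axle and out of the wheel's face with the pegs, y towards the short flap's hinge.
- wheel_axis (a point): Point on the wheel's axle line, 120 mm above the bench, half-way along the pegs, 23 mm in front of the wheel's face and 138 mm to +x of the mixer's origin; axes as the mixer's. Wheel: an upright white disc, radius 88 mm, 30 mm thick. Five equal steel pegs, 12 mm diameter, stick out 45 mm from its face along +x, on a circle of radius 65 mm, 72 degrees apart.
- wheel (a joint): Angle q of the wheel, rad, any number of turns, positive from the mixer's +z towards its -y: pegs at y = -65 sin(q + 72k deg), z = 65 cos(q + 72k deg) mm from point wheel_axis. The heavy side's angle is new every time, unrelated to q = 0 or to the pegs.
- wheel_hub (a point): Middle of the disc, on the axle. Hidden in it, 55 mm off the axle, is a weight of about 0.34 to 0.63 kg (2.8 to 5 N at a peg). The greased bearing drags: 0.12 N m dry (1.8 N at a peg) plus 0.09 N m per rad/s. Let go, the wheel stays, or creeps heavy side downwards and stops 20 to 45 degrees short of the bottom, equally far on whichever side it came from. It may creep as the job begins.
- flap_short (a joint): Opening angle of the short cover flap, rad: 0 lies flat (closed), 1.57 upright, more leans outward. A grey plate, 130 mm along the hinge, 95 mm from hinge to free edge, 5 mm thick. A stiff hinge (about 1 N at the free edge) keeps it where it is left.
- flap_short_hinge (a point): Middle of the short flap's hinge line (along the mixer's x), on the mixer's +y side, 128 mm above the bench, in the plate's mid-thickness; closed, the flap reaches from here towards -y. Axes as the mixer's.
- flap_long (a joint): Opening angle of the long cover flap, rad, as for the short one. A grey plate, 130 mm along the hinge, 115 mm from hinge to free edge, 5 mm thick; closed, it lies over the edge of the short flap. Same stiff hinge.
- flap_long_hinge (a point): Middle of the long flap's hinge line (along the mixer's x), on the mixer's -y side, 134 mm above the bench, in the plate's mid-thickness; closed, the flap reaches from here towards +y. Axes as the mixer's.
- jar: Bystander: a white screw-lid jar, 60 mm across, 65 mm tall. Origin: centre of its underside. Not to be moved; other bystanders stand farther from the mixer.
- tip_box: Bystander: a grey box with a clear lid, 75 x 120 x 62 mm. Origin: centre of its underside. Not to be moved; other bystanders stand farther from the mixer.

How it is judged:
By the outcome, as a careful person would: the job done as asked, in the order asked, and still so for the second after the job is handed in, while the arm keeps its last pose, push and grip.
It also fails if it takes over 72 s, if anything falls off the work surface, if the arm or the gripper's body presses on something with over 40 N, if the wrist force passes 120 N, or if a joint passes its speed limit or range.

## Working session

There is one attempt and no reset: what is moved stays moved. The work goes in short steps, Python scripts to look and compute and a tool call to move; the robot and the scene stay as the last step left them, time stands still between calls to the robot, and variables do not carry over. Pictures are saved under pics/ and viewed, and the job is handed in when it is done.

Besides the shell and the picture viewer there is one more tool, called by a JSON object that holds its "op" and its "data", one argument or row to a line. jog_arm: Moves the arm, as the interface text tells. Its arguments: {"type":"object","properties":{"turn":{"type":"array"},"slide":{"type":"array"},"grip":{"type":"array"},"newtons":{"type":"number"}},"required":["turn","slide","grip"]}

```bash
mkdir -p pics; ls
python3 - <<'E'
from workcell import bot, eyes, nets
import cv2,numpy as np
s=bot.read_state()
print({k:np.round(v,4) for k,v in s.items()})
for n in ["side","top"]:
    p=eyes.read_camera(n)
    cv2.imwrite(f"pics/{n}0.png",p["img"][:,:,::-1])
    np.savez(f"pics/{n}0.npz",**p)
    print(n,p["position"],p["rotation"],p["intrinsics"])
    R=np.array(p["rotation"]); 
    for t in ["mixer","wheel_hub","flap_short","flap_long","jar","tip_box","wheel"]:
        for d in nets.search_frame(t,p)[:2]:
            print(t,round(d["conf"],2),np.round(R@np.array(d["xyz"])+p["position"],4) if R.shape==(3,3) else d["xyz"])
E
```

```text
pics
{'time': np.float64(0.0), 'q': array([-1.3019,  0.2647,  1.6054, -0.    ,  1.2737, -0.0369]), 'joint_vel': array([-0.0004, -0.0003, -0.0006,  0.0005, -0.0003, -0.0004]), 'joint_torque': array([ 3.20000e-03, -5.15109e+01, -3.67314e+01,  3.00000e-04,
        1.27000e-02,  0.00000e+00]), 'tool_pos': array([ 0.203 , -0.6429,  0.2083]), 'tcp_rot': array([-0.3173,  2.059 , -2.0545]), 'wrist_force': array([ 0.8806, -0.9227, -0.6434]), 'torque': array([-0.0119,  0.0194,  0.034 ]), 'width': np.float64(0.997)}
side [0.23014559 0.7948171  0.56705254] [-0.46002089  2.51927807 -1.4636544 ] [[446.0411355    0.         320.30964729]
 [  0.         446.0411355  234.47813031]
 [  0.           0.           1.        ]]
mixer 0.79 [0.0591, -0.0401, 0.9324]
wheel_hub 0.61 [0.057, -0.0393, 0.937]
flap_short 0.92 [0.0947, -0.0527, 0.8763]
flap_long 0.79 [0.0908, -0.1788, 1.0772]
tip_box 0.68 [0.0658, 0.1454, 0.7684]
wheel 0.66 [-0.0214, -0.0598, 0.932]
top [0.34024693 0.06919    1.34035788] [-2.13573873  2.15351361 -0.15299039] [[621.73401142   0.         322.62845503]
 [  0.         621.73401142 243.75527497]
 [  0.           0.           1.        ]]
mixer 0.66 [0.1568, 0.0185, 1.2239]
wheel_hub 0.75 [0.1552, 0.0132, 1.228]
flap_short 0.97 [0.0432, 0.0832, 1.1626]
flap_long 0.77 [0.2684, -0.0107, 1.1587]
jar 0.97 [0.3368, -0.0908, 1.3005]
jar 0.3 [0.1528, 0.0143, 1.2269]
tip_box 0.84 [-0.1072, 0.1343, 1.2759]
tip_box 0.19 [0.1584, 0.0163, 1.2268]
wheel 0.58 [0.103, -0.0622, 1.1763]
```

View pics/side0.png

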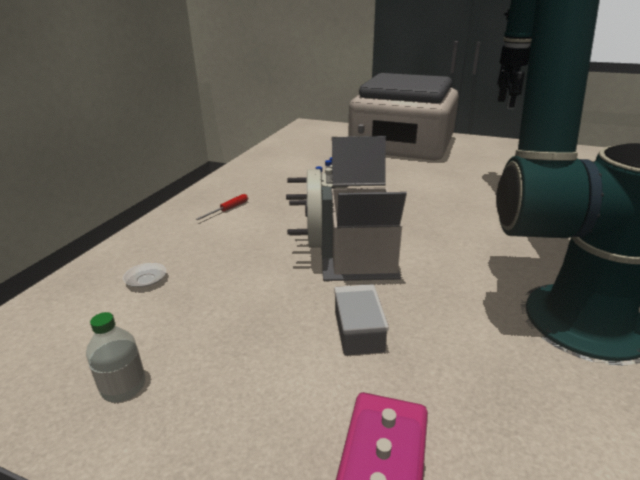

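View pics/top0.png

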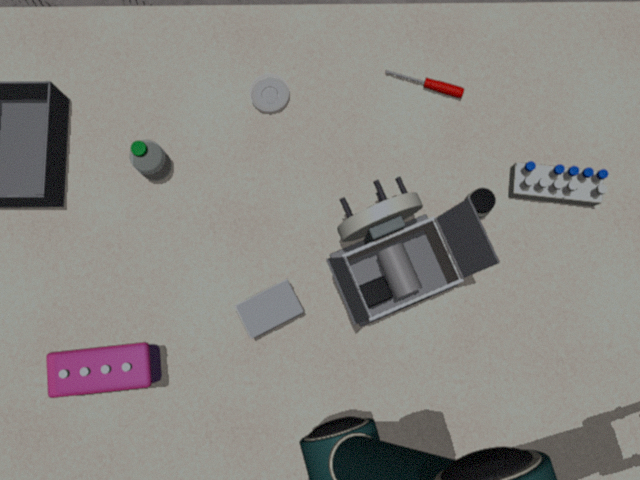

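```bash
cat > h.py <<'E'
import numpy as np, cv2
from scipy.spatial.transform import Rotation as Ro
def cloud(p):
    K=p["intrinsics"];d=p["depth"].astype(float);v,u=np.indices(d.shape)
    X=np.stack([(u-K[0,2])/K[0,0]*d,(v-K[1,2])/K[1,1]*d,d],-1)
    W=X@Ro.from_rotvec(p["rotation"]).as_matrix().T+p["position"]
    W[d==0]=np.nan
    return W
def w(p,x): return Ro.from_rotvec(p["rotation"]).apply(x)+p["position"]
def proj(p,x):
    c=Ro.from_rotvec(p["rotation"]).inv().apply(np.asarray(x)-p["position"]); K=p["intrinsics"]
    return (c@K.T)[...,:2]/c[...,2:]
E
python3 - <<'E'
from h import *
for n,D in [("side",dict(flap_short=[0.0947,-0.0527,0.8763],flap_long=[0.0908,-0.1788,1.0772],hub=[0.057,-.0393,.937],wheel=[-.0214,-.0598,.932],mixer=[.0591,-.0401,.9324])),("top",dict(mixer=[.1568,.0185,1.2239],flap_short=[.0432,.0832,1.1626],flap_long=[.2684,-.0107,1.1587],wheel=[.103,-.0622,1.1763],jar=[.3368,-.0908,1.3005],tip=[-.1072,.1343,1.2759]))]:
    p=np.load(f"pics/{n}0.npz")
    for k,x in D.items(): print(n,k,w(p,x).round(3))
E
```

```text
side flap_short [0.428 0.027 0.179]
side flap_long [ 0.516 -0.193  0.19 ]
side hub [ 0.48  -0.003  0.138]
side wheel [0.555 0.02  0.159]
side mixer [ 0.477 -0.     0.141]
top mixer [ 0.498 -0.085  0.126]
top flap_short [0.426 0.029 0.178]
top flap_long [ 0.516 -0.197  0.194]
top wheel [ 0.571 -0.032  0.185]
top jar [ 0.616 -0.265  0.066]
top tip [0.393 0.18  0.059]
```

Run:
```python
from h import *
p=np.load("pics/top0.npz"); W=cloud(p).reshape(-1,3)
m=(abs(W[:,0]-.48)<.2)&(abs(W[:,1]+.09)<.2)&(W[:,2]>.119)&(W[:,2]<.128)
P=W[m]; print(len(P))
r=cv2.minAreaRect((P[:,:2]*1000).astype(np.float32)); print(r)
H,xe,ye=np.histogram2d(P[:,0],P[:,1],bins=[np.arange(.28,.68,.02),np.arange(-.29,.11,.02)]); print(H.astype(int)[::-1,::-1])
s=np.load("pics/side0.npz"); Ws=cloud(s); Wt=cloud(p)
def plane(Q):
    c=np.median(Q,0)
    for _ in range(5):
        n=np.linalg.svd(Q-Q.mean(0))[2][-1]; d=(Q-Q.mean(0))@n; Q=Q[abs(d)<max(.002,2*d.std())]
    return Q.mean(0).round(4),n.round(4),d.std().round(4),len(Q), np.degrees(np.arctan2(n[1],n[0])).round(2)
f=lambda Q:Q.reshape(-1,3)[~np.isnan(Q.reshape(-1,3)[:,0])]
print("wall+y",plane(f(Ws[235:268,340:395])))
print("shortflap side",plane(f(Ws[197:220,345:398])))
print("longflap side",plane(f(Ws[142:178,338:380])))
print("shortflap top",plane(f(Wt[265:315,338:355])))
print("longflap top",plane(f(Wt[215:265,450:485])))
```

```text
888
((513.9358520507812, -64.93772888183594), (235.02587890625, 199.95672607421875), 22.412124633789062)
[[ 0  0  0  0  0  0  0  0  1  0  0  0  0  0  0  0  0  0  0]
 [ 0  0  0  0  0  0  0  0  2  1  0  0  0  0  0  0  0  0  0]
 [ 0  0  0  0  0  0  0  0  1  0  0  0  0  0  0  0  0  0  0]
 [ 0  0  0  0  0  0  0  0  0  4  3  0  0  0  0  0  0  0  0]
 [ 0  0  0  0  0  0  0  0  1  4 10 39  0  0  0  0  0  0  0]
 [ 0  0  3  0  2  6  0  1 26 35 21  3 25  0  0  0  0  0  0]
 [ 0  0  8  8  2 12 34 33 11  0  0  0 31  0  0  0  0  0  0]
 [ 0  0  0 15 31 28  3  0  0  0  0  0 12 15  0  0  0  0  0]
 [ 0  0  7 27  0  0  0  0  0  0  0  0  0 27  0  0  0  0  0]
 [ 0  0  0 10  0  0  0  0  0  0  0  0  0 23  4  0  0  0  0]
 [ 0  0  0 10  3  0  0  0  0  0  0  0  0 11 32  0  0  0  0]
 [ 0  0  0  0 12  0  0  0  0  0  0 17 32 22  0  0  0  0  0]
 [ 0  0  0  0 12  0  0  0  7 28 31 12  0  0  0  0  0  0  0]
 [ 0  0  0  0  3  9 12 36 25  1  0  0  0  0  0  0  0  0  0]
 [ 0  0  0  0  0 24 20  0  0  0  0  0  0  0  0  0  0  0  0]
 [ 0  0  0  0  0  0  0  0  0  0  0  0  0  0  0  0  0  0  0]
 [ 0  0  0  0  0  0  0  0  0  0  0  0  0  0  0  0  0  0  0]
 [ 0  0  0  0  0  0  0  0  0  0  0  0  0  0  0  0  0  0  0]
 [ 0  0  0  0  0  0  0  0  0  0  0  0  0  0  0  0  0  0  0]]
wall+y (array([0.4315, 0.007 , 0.0669]), array([-0.3832,  0.9237, -0.0016]), np.float64(0.0011), 1581, np.float64(112.53))
shortflap side (array([0.4225, 0.0271, 0.1792]), array([ 0.3541, -0.8608,  0.3655]), np.float64(0.0009), 1148, np.float64(-67.64))
longflap side (array([ 0.5159, -0.1965,  0.1912]), array([ 0.3513, -0.8519, -0.3884]), np.float64(0.0015), 1310, np.float64(-67.59))
shortflap top (array([0.4232, 0.0288, 0.1463]), array([ 0.0451, -0.9989, -0.011 ]), np.float64(0.0085), 798, np.float64(-87.42))
longflap top (array([ 0.5127, -0.197 ,  0.1906]), array([ 0.3451, -0.8551, -0.387 ]), np.float64(0.0011), 1465, np.float64(-68.02))
```

Run:
```python
from h import *
a=np.radians(22.45); R=np.array([[np.cos(a),-np.sin(a),0],[np.sin(a),np.cos(a),0],[0,0,1]])
p=np.load("pics/top0.npz"); s=np.load("pics/side0.npz")
yw=np.array([.4315,.007,.067])@R[:,1]; print("y wall ->",yw-.1)
Wt=cloud(p).reshape(-1,3)@R; Ws=cloud(s).reshape(-1,3)@R
O=np.array([np.array([.48,-.09,0])@R[:,0],yw-.1,0])
for nm,W in (("t",Wt),("s",Ws)):
    Q=(W-O)*1000
    Q=Q[(abs(Q[:,0])<220)&(abs(Q[:,1])<220)]
    rim=Q[(Q[:,2]>119)&(Q[:,2]<128)&(abs(Q[:,1])<90)]
    h,e=np.histogram(rim[:,0],bins=np.arange(-120,120,5)); print(nm,"rim x",[(int(x),int(c)) for x,c in zip(e,h) if c])
    rim=Q[(Q[:,2]>119)&(Q[:,2]<128)&(Q[:,0]<50)]
    h,e=np.histogram(rim[:,1],bins=np.arange(-160,160,5)); print(nm,"rim y",[(int(x),int(c)) for x,c in zip(e,h) if c])
    top=Q[Q[:,2]>165]; h,e=np.histogram(top[:,0],bins=np.arange(-120,220,5)); print(nm,"high x",[(int(x),int(c)) for x,c in zip(e,h) if c])
    wl=Q[(Q[:,0]>70)&(Q[:,0]<200)&(Q[:,2]>20)&(abs(Q[:,1])<110)]; print(nm,"wheel ymin/max, zmax",np.percentile(wl,[1,99],axis=0).round(0))
fl=Q
print("O world",R@O)
```

```text
y wall -> -0.25831045502905625
t rim x [(-80, 69), (-75, 193), (55, 132), (60, 154), (65, 2), (70, 1), (80, 2), (85, 32), (90, 2), (95, 2), (100, 2), (105, 1), (110, 2)]
t rim y [(-100, 40), (-95, 127), (-90, 7), (-85, 8), (-80, 5), (-75, 8), (-70, 7), (-65, 8), (-60, 8), (-55, 8), (-50, 6), (-45, 7), (-40, 7), (-35, 7), (-30, 7), (-25, 6), (-20, 8), (-15, 6), (-10, 8), (-5, 8), (0, 7), (5, 7), (10, 8), (15, 5), (20, 7), (25, 8), (30, 9), (35, 5), (40, 8), (45, 7), (50, 8), (55, 8), (60, 8), (65, 7), (70, 8), (75, 7), (80, 8), (85, 8), (90, 8), (95, 69), (100, 5)]
t high x [(-75, 39), (-70, 118), (-65, 116), (-60, 114), (-55, 117), (-50, 113), (-45, 111), (-40, 118), (-35, 113), (-30, 112), (-25, 115), (-20, 116), (-15, 116), (-10, 109), (-5, 115), (0, 111), (5, 114), (10, 105), (15, 117), (20, 110), (25, 111), (30, 104), (35, 112), (40, 111), (45, 109), (50, 114), (55, 68), (75, 2), (85, 226), (90, 202), (95, 210), (100, 205), (105, 200), (110, 204), (115, 113), (120, 14), (125, 16), (130, 14), (135, 20), (140, 13), (145, 17), (150, 17), (155, 18), (160, 11)]
t wheel ymin/max, zmax 
[... 221 characters left out ...]
-105, 5), (-100, 66), (-95, 121), (-90, 7), (-85, 1), (-80, 1), (-75, 2), (90, 2), (95, 67), (100, 118)]
s high x [(-75, 60), (-70, 125), (-65, 130), (-60, 132), (-55, 132), (-50, 128), (-45, 139), (-40, 129), (-35, 128), (-30, 132), (-25, 128), (-20, 123), (-15, 132), (-10, 127), (-5, 125), (0, 130), (5, 124), (10, 130), (15, 126), (20, 134), (25, 127), (30, 129), (35, 130), (40, 127), (45, 125), (50, 127), (55, 66), (85, 42), (90, 91), (95, 86), (100, 92), (105, 82), (110, 94), (115, 59), (120, 23), (125, 25), (130, 25), (135, 27), (140, 27), (145, 23), (150, 22), (155, 32), (160, 11)]
s wheel ymin/max, zmax [[ 70. -61.  28.]
 [160.  89. 209.]]
O world [ 0.47688017 -0.08244945  0.        ]
```

```bash
cat >> h.py <<'E'
A=np.radians(22.45); RM=np.array([[np.cos(A),-np.sin(A),0],[np.sin(A),np.cos(A),0],[0,0,1]]); OM=np.array([.477,-.0825,0])
def m2w(x): return RM@(np.asarray(x)/1000)+OM
def w2m(x): return ((np.asarray(x)-OM)@RM)*1000
def wheelq(p,show=False):
    # peg points in mixer frame
    Q=w2m(cloud(p).reshape(-1,3)); Q=Q[(Q[:,0]>122)&(Q[:,0]<158)]
    y,z=Q[:,1],Q[:,2]-120; r=np.hypot(y,z); k=(r<80)&(r>52)
    y,z=y[k],z[k]; a=np.degrees(np.arctan2(-y,z))
    return Q[k],a
def st():
    from workcell import bot
    s=bot.read_state(); R=Ro.from_rotvec(s["tcp_rot"]).as_matrix()
    print("t",round(float(s["time"]),2),"posM",w2m(s["tool_pos"]).round(1),"F_m",(RM.T@np.array(s["wrist_force"])).round(2),"w",round(float(s["width"]),3),"T_m",(RM.T@np.array(s["torque"])).round(3))
    print("R in mixer (cols tool xyz):",(RM.T@R).round(3).tolist(),"q",np.round(s["q"],2))
    return s
def go(target_m,s=None,Rt_m=None):
    """slide in tool axes(mm) to TCP target in mixer frame from MEASURED pose, and turn rotvec in tool axes"""
    from workcell import bot
    s=s or bot.read_state(); R=Ro.from_rotvec(s["tcp_rot"]).as_matrix()
    d=R.T@((m2w(target_m)-s["tool_pos"])*1000); print("slide tool",d.round(1),"len",np.linalg.norm(d).round(1))
    if Rt_m is not None: print("turn",Ro.from_matrix(R.T@(RM@np.asarray(Rt_m,float))).as_rotvec().round(4))
# tool pointing down, jaws along mixer y : cols x,y,z
DOWN_A=np.array([[1,0,0],[0,0,1],[0,-1,0]],float)  # tool x=+xm, y=-z, z=+ym
DOWN_B=np.array([[-1,0,0],[0,0,-1],[0,-1,0]],float)
E
python3 - <<'E'
from h import *
s=st()
print(np.linalg.det(DOWN_A),np.linalg.det(DOWN_B))
for Rt in (DOWN_A,DOWN_B): go([-10,160,300],s,Rt)
for n in ("top","side"):
    p=np.load(f"pics/{n}0.npz"); Q,a=wheelq(p)
    h,e=np.histogram(a,bins=np.arange(-180,181,4)); print(n,[(int(x),int(c)) for x,c in zip(e,h) if c])
E
```

```text
t 0.8 posM [-467.4 -414.1  209.6] F_m [-0.26 -0.1  -0.42] w 0.997 T_m [ 0.031 -0.001  0.012]
R in mixer (cols tool xyz): [[-0.996, -0.0, -0.086], [0.086, -0.0, -0.996], [-0.0, -1.0, 0.0]] q [-1.3   0.26  1.6   0.    1.27 -0.04]
1.0 1.0
slide tool [-406.3  -90.4 -611.3] len 739.6
turn [-0.0000e+00  3.0556e+00 -2.0000e-04]
slide tool [-406.3  -90.4 -611.3] len 739.6
turn [-0.0001 -0.086   0.    ]
top [(-140, 1), (-136, 3), (-132, 1), (-68, 4), (-64, 27), (-60, 72), (-56, 7), (0, 7), (4, 59), (8, 42), (12, 12), (72, 17), (76, 52), (80, 22), (84, 2), (156, 14), (160, 4)]
side [(-180, 11), (-120, 2), (-116, 4), (-112, 33), (-108, 49), (-48, 20), (-44, 49), (-40, 32), (-36, 1), (20, 9), (24, 58), (28, 13), (92, 6), (96, 35), (100, 18), (104, 12), (176, 6)]
```

```bash
cat >> h.py <<'E'
def fitq(p,off=(0,0)):
    Q=w2m(cloud(p).reshape(-1,3)); Q=Q[(Q[:,0]>121)&(Q[:,0]<159)]
    y,z=Q[:,1]-off[0],Q[:,2]-120-off[1]; r=np.hypot(y,z); k=(r<75)&(r>55); y,z=y[k],z[k]
    best=[]
    for q in np.arange(0,72,.25):
        t=np.radians(q+72*np.arange(5)); d=np.hypot(y[:,None]+65*np.sin(t),z[:,None]-65*np.cos(t)).min(1)-6
        best.append((np.minimum(abs(d),5).mean(),q))
    return min(best)+(len(y),)
def look(tag,names=("top","side")):
    from workcell import bot,eyes
    out={}
    for n in names:
        t=bot.read_state()["time"]; p=eyes.read_camera(n); cv2.imwrite(f"pics/{n}{tag}.png",p["img"][:,:,::-1]); np.savez(f"pics/{n}{tag}.npz",**p)
        print(n,"t",round(float(t),2),"q mod72, res:",fitq(p)); out[n]=p
    return out
E
python3 - <<'E'
from h import *
for n in ("side","top"): print(n,fitq(np.load(f"pics/{n}0.npz")))
look("1")
E
```

```text
side (np.float64(1.4614934969470856), np.float64(31.5), 375)
top (np.float64(1.6306110918414611), np.float64(9.5), 358)
top t 0.8 q mod72, res: (np.float64(1.722776500020653), np.float64(34.0), 439)
side t 0.85 q mod72, res: (np.float64(1.4707505102080616), np.float64(36.0), 418)
```

{"op": "jog_arm", "data": {
  "turn": [
    [0,-0.043,0],
    [0,-0.043,0],
    [0,0,0],
    [0,0,0],
    [0,0,0]
  ],
  "slide": [
    [-40,-18,0],
    [-40,-18,0],
    [-40,-18,0],
    [-40,-18,0],
    [-40,-18,0]
  ],
  "grip": [0,0,0,0,0]
}}

```text
time: 1.4
tool_pos: [0.3912, -0.5714, 0.3004]
tcp_rot: [-0.398, 2.006, -2.007]
wrist_force: [0.2, 0.0, -0.2]
width: 0.144
```

Run:
```python
from h import *
look("2"); s=st(); go([-10,160,300],s,DOWN_B)
```

```text
top t 1.4 q mod72, res: (np.float64(1.7016781303359192), np.float64(40.5), 380)
side t 1.45 q mod72, res: (np.float64(1.5661390932055177), np.float64(41.0), 430)
t 1.5 posM [-261.9 -420.4  303.5] F_m [-0.22 -0.59 -0.07] w 0.002 T_m [ 0.064  0.042 -0.026]
R in mixer (cols tool xyz): [[-1.0, 0.004, 0.005], [-0.005, -0.006, -1.0], [-0.004, -1.0, 0.006]] q [-1.    0.26  1.44  0.    1.44  0.17]
slide tool [-254.9    1.  -579.1] len 632.7
turn [-0.0058  0.0051 -0.0035]
```

{"op": "jog_arm", "data": {
  "turn": [
    [0,0,0],
    [0,0,0],
    [0,0,0],
    [0,0,0],
    [0,0,0]
  ],
  "slide": [
    [-20,0,-38],
    [-20,0,-38],
    [-20,0,-38],
    [-20,0,-38],
    [-20,0,-38]
  ],
  "grip": [0,0,0,0,0]
}}

```text
time: 2.0
tool_pos: [0.409, -0.357, 0.2991]
tcp_rot: [-0.398, 2.007, -2.007]
wrist_force: [1.3, 0.6, -0.2]
width: 0.004
```

{"op": "jog_arm", "data": {
  "turn": [
    [0,0,0],
    [0,0,0],
    [0,0,0],
    [0,0,0],
    [0,0,0]
  ],
  "slide": [
    [-18,0,-38],
    [-18,0,-38],
    [-18,0,-38],
    [-18,0,-38],
    [-18,0,-38]
  ],
  "grip": [0,0,0,0,0]
}}

```text
time: 2.5
tool_pos: [0.4197, -0.1472, 0.2994]
tcp_rot: [-0.397, 2.007, -2.007]
wrist_force: [1.4, 0.3, 0.6]
width: -0.003
```

{"op": "jog_arm", "data": {
  "turn": [
    [0,0,0],
    [0,0,0],
    [0,0,0],
    [0,0,0],
    [0,0,0]
  ],
  "slide": [
    [-13,0,-40],
    [-13,0,-40],
    [-13,0,-40],
    [-13,0,-40],
    [-13,0,-40]
  ],
  "grip": [0,0,0,0,0]
}}

```text
time: 3.0
tool_pos: [0.4034, 0.0623, 0.2995]
tcp_rot: [-0.397, 2.006, -2.007]
wrist_force: [0.9, -0.0, 0.1]
width: -0.001
```

Run:
```python
from h import *
look("3"); s=st(); go([-10,160,205],s,DOWN_B)
```

```text
top t 3.0 q mod72, res: (np.float64(1.7118718115540175), np.float64(40.75), 374)
side t 3.05 q mod72, res: (np.float64(1.5059700293013643), np.float64(41.5), 440)
t 3.1 posM [-11.9 164.6 299.4] F_m [-0.1  -1.35  0.65] w -0.002 T_m [-0.041  0.028  0.018]
R in mixer (cols tool xyz): [[-1.0, 0.001, 0.006], [-0.006, 0.002, -1.0], [-0.001, -1.0, -0.002]] q [ 0.1  -0.31  2.    0.    1.45  1.27]
slide tool [-1.8 94.4  4.8] len 94.6
turn [ 0.0018  0.0062 -0.0007]
```

{"op": "jog_arm", "data": {
  "turn": [
    [0,0,0],
    [0,0,0],
    [0,0,0],
    [0,0,0],
    [0,0,0]
  ],
  "slide": [
    [0,40,0],
    [0,40,0],
    [0,0,16],
    [0,0,16],
    [0,0,16]
  ],
  "grip": [0,0,0,0,0]
}}

```text
time: 3.6
tool_pos: [0.4219, 0.0152, 0.2187]
tcp_rot: [-0.399, 2.007, -2.008]
wrist_force: [0.6, -0.0, 0.2]
width: 0.001
```

{"op": "jog_arm", "data": {
  "turn": [
    [0,0,0],
    [0,0,0],
    [0,0,0],
    [0,0,0],
    [0,0,0]
  ],
  "slide": [
    [0,2,14],
    [0,2,12],
    [0,4,12],
    [0,10,11],
    [0,12,10]
  ],
  "grip": [0,0,0,0,0]
}}

```text
time: 4.1
tool_pos: [0.4454, -0.0387, 0.189]
tcp_rot: [-0.397, 2.006, -2.007]
wrist_force: [0.4, -0.3, -0.4]
width: -0.001
```

Run:
```python
from h import *
look("4",("side",)); s=st(); go([-10,39,147.5],s,DOWN_B)
```

```text
side t 4.1 q mod72, res: (np.float64(1.6035720192863345), np.float64(41.75), 440)
t 4.15 posM [-13.9  52.4 186.3] F_m [-1.02 -0.9  -1.36] w 0.002 T_m [-0.041 -0.026 -0.038]
R in mixer (cols tool xyz): [[-1.0, -0.003, -0.001], [0.001, 0.001, -1.0], [0.003, -1.0, -0.001]] q [-0.14 -0.16  2.09 -0.    1.21  1.04]
slide tool [-4.  38.8 13.5] len 41.2
turn [ 0.0007 -0.0006  0.0032]
```

View pics/side4.png

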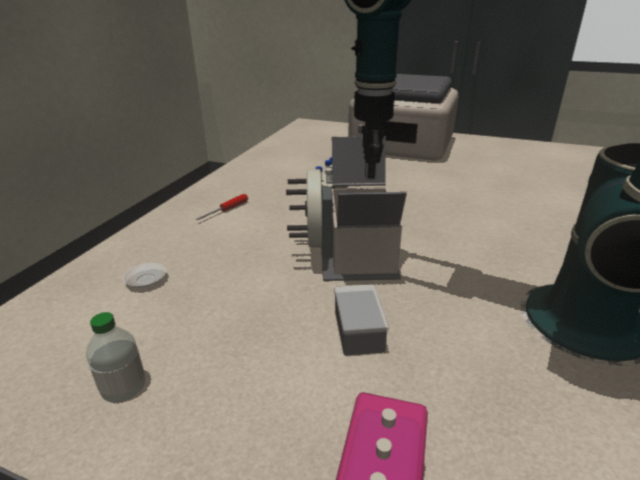

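Run:
```python
from h import *
for t in ("3","4"):
    W=w2m(cloud(np.load(f"pics/side{t}.npz")))
    for v in range(186,236,5): print(t,v,W[v,350].round(0),W[v,385].round(0))
im=cv2.imread("pics/side4.png")[100:300,260:460]; cv2.imwrite("pics/side4c.png",cv2.resize(im,(800,600)[:1]*0 or (600,600)))
```

```text
3 186 [ -15. -399.    1.] [-125. -394.    1.]
3 191 [ 14. -93. 121.] [-72. -91. 120.]
3 196 [ 35. 134. 212.] [-32. 134. 211.]
3 201 [ 34. 130. 199.] [-33. 131. 199.]
3 206 [ 33. 126. 187.] [-35. 126. 186.]
3 211 [ 32. 117. 171.] [-37. 120. 171.]
3 216 [ 31. 111. 157.] [-39. 114. 157.]
3 221 [ 31. 107. 144.] [-40. 108. 143.]
3 226 [ 30. 104. 131.] [-42. 105. 130.]
3 231 [ 30. 102. 118.] [-43. 100. 115.]
4 186 [ -15. -399.    1.] [-125. -394.    1.]
4 191 [ 13. -96. 120.] [-71. -87. 121.]
4 196 [ 35. 137. 213.] [-32. 134. 211.]
4 201 [ 34. 131. 200.] [-33. 131. 198.]
4 206 [ 33. 126. 187.] [-35. 125. 185.]
4 211 [ 32. 117. 172.] [-36. 122. 172.]
4 216 [ 32. 116. 160.] [-39. 113. 157.]
4 221 [ 31. 108. 144.] [-41. 107. 142.]
4 226 [ 30. 105. 131.] [-42. 104. 129.]
4 231 [ 30. 101. 117.] [-43. 100. 115.]
```

View pics/side4c.png

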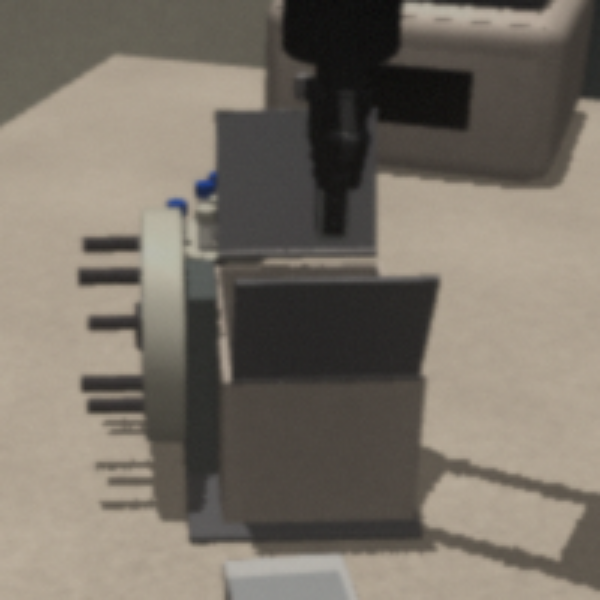

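Run:
```python
from h import *
p=np.load("pics/side4.npz"); W=w2m(cloud(p))
for v in range(120,182,6): print(v,[W[v,u].round(0).tolist() for u in (368,371,374)])
for z in (169,186,205,220): print(z,proj(p,m2w([-14,52,z])))
print(proj(p,m2w([-14,137,213])))
```

```text
120 [[0.0, 85.0, 343.0], [-5.0, 88.0, 344.0], [-10.0, 89.0, 344.0]]
126 [[-2.0, 68.0, 327.0], [-5.0, 90.0, 333.0], [-11.0, 90.0, 333.0]]
132 [[-2.0, 72.0, 316.0], [-6.0, 92.0, 322.0], [-11.0, 92.0, 322.0]]
138 [[-2.0, 77.0, 306.0], [-6.0, 89.0, 310.0], [-11.0, 97.0, 312.0]]
144 [[-3.0, 72.0, 293.0], [-4.0, 109.0, 305.0], [-9.0, 111.0, 305.0]]
150 [[-2.0, 90.0, 287.0], [-4.0, 111.0, 294.0], [-10.0, 109.0, 293.0]]
156 [[-2.0, 92.0, 276.0], [-7.0, 100.0, 278.0], [-13.0, 95.0, 276.0]]
162 [[-4.0, 83.0, 260.0], [-9.0, 85.0, 261.0], [-15.0, 83.0, 260.0]]
168 [[-6.0, 67.0, 242.0], [-13.0, 64.0, 240.0], [-18.0, 66.0, 241.0]]
174 [[-7.0, 67.0, 229.0], [-14.0, 60.0, 226.0], [-19.0, 67.0, 228.0]]
180 [[-9.0, 59.0, 213.0], [-15.0, 59.0, 212.0], [-45.0, -101.0, 145.0]]
169 [369.29692209 197.82699186]
186 [369.66045205 190.42156344]
205 [370.0745781 181.9854478]
220 [370.40751686 175.20318923]
[375.74509262 195.61906096]
```

Run:
```python
from h import *
for n in ("side3","top3","top2","side2"):
    p=np.load(f"pics/{n}.npz"); im=p["img"][:,:,::-1].copy()
    T=[-261.9,-420,303.5] if n[-1]=="2" else [-12,164.6,299.5]
    for dz in (-17,0,19,60): 
        u=proj(p,m2w(np.array(T)+[0,0,dz])); print(n,dz,u); cv2.circle(im,tuple(int(round(x)) for x in u),2,(0,255,0) if dz else (0,0,255),-1)
    u=u.astype(int); c=im[max(0,u[1]-90):u[1]+90,max(0,u[0]-90):u[0]+90]; cv2.imwrite(f"pics/c_{n}.png",cv2.resize(c,None,fx=2.2,fy=2.2))
a=[cv2.resize(cv2.imread(f"pics/c_{n}.png"),(390,290)) for n in ("side3","top3","top2","side2")]
cv2.imwrite("pics/c4.png",np.vstack([np.hstack(a[:2]),np.hstack(a[2:])]))
```

```text
side3 -17 [378.73996991 166.20273662]
side3 0 [379.27732991 156.99043719]
side3 19 [379.89179771 146.4562303 ]
side3 60 [381.27024379 122.82466469]
top3 -17 [326.94181058 297.33647528]
top3 0 [326.97623078 296.73101591]
top3 19 [327.01604362 296.03069858]
top3 60 [327.10716212 294.42790268]
top2 -17 [703.67738729 298.66539842]
top2 0 [709.84986799 298.07776353]
top2 19 [716.99094824 297.39791565]
top2 60 [733.34079333 295.8413714 ]Traceback (most recent call last):
  File "<stdin>", line 7, in <module>
cv2.error: OpenCV(4.12.0) /io/opencv/modules/imgproc/src/resize.cpp:4208: error: (-215:Assertion failed) !ssize.empty() in function 'resize'
```

View pics/c_side3.png

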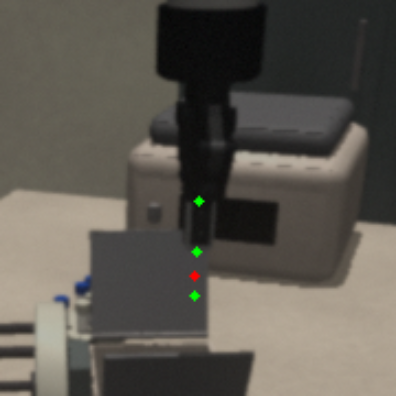

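View pics/side3.png

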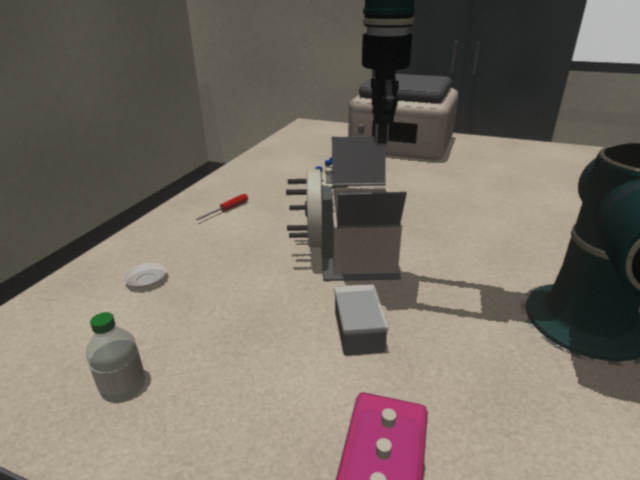

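Run:
```python
from h import *
p=np.load("pics/side3.npz"); W=w2m(cloud(p))
for v in range(90,146,5): print(v,[W[v,u].round(0).tolist() for u in (379,382,385)])
p=np.load("pics/top3.npz"); W=w2m(cloud(p)); 
im=p["img"][:,:,::-1].copy(); cv2.circle(im,(327,297),2,(0,255,0),-1); cv2.imwrite("pics/t3c.png",cv2.resize(im[200:400,220:440],None,fx=3,fy=3))
p=np.load("pics/side0.npz"); print("start",proj(p,np.array([.203,-.643,.193])),proj(p,np.array([.203,-.643,.27])))
```

```text
90 [[-1.0, 191.0, 419.0], [-4.0, 205.0, 421.0], [-8.0, 205.0, 421.0]]
95 [[-2.0, 192.0, 411.0], [-5.0, 198.0, 412.0], [-8.0, 210.0, 415.0]]
100 [[-3.0, 188.0, 403.0], [-1.0, 227.0, 411.0], [-5.0, 229.0, 412.0]]
105 [[-5.0, 177.0, 392.0], [-2.0, 223.0, 403.0], [-7.0, 224.0, 403.0]]
110 [[-0.0, 208.0, 392.0], [-4.0, 216.0, 394.0], [-8.0, 217.0, 394.0]]
115 [[-1.0, 209.0, 384.0], [-5.0, 210.0, 385.0], [-12.0, 195.0, 380.0]]
120 [[-2.0, 202.0, 374.0], [-7.0, 199.0, 374.0], [-12.0, 200.0, 374.0]]
125 [[-6.0, 182.0, 361.0], [-11.0, 181.0, 360.0], [-15.0, 184.0, 361.0]]
130 [[-7.0, 179.0, 352.0], [-11.0, 180.0, 352.0], [-17.0, 178.0, 351.0]]
135 [[-7.0, 179.0, 343.0], [-12.0, 179.0, 343.0], [-17.0, 179.0, 343.0]]
140 [[-7.0, 181.0, 335.0], [-12.0, 180.0, 335.0], [-18.0, 179.0, 335.0]]
145 [[-9.0, 176.0, 325.0], [-14.0, 174.0, 324.0], [-19.0, 175.0, 324.0]]
start [501.44280733 122.33374619] [506.47666852  96.13764945]
```

View pics/t3c.png

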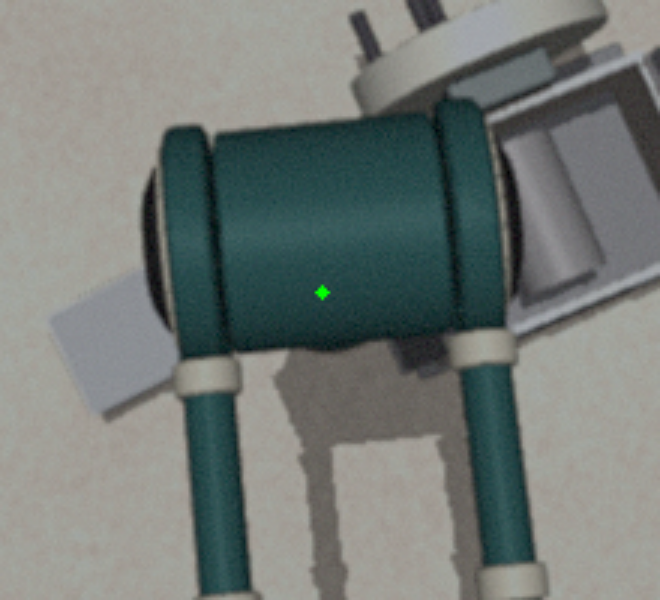

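{"op": "jog_arm", "data": {
  "turn": [
    [0,0,0],
    [0,0,0],
    [0,0,0],
    [0,0,0],
    [0,0,0]
  ],
  "slide": [
    [-2,-30,0],
    [-2,-10,-36],
    [0,0,-42],
    [0,0,-38],
    [0,25,0]
  ],
  "grip": [0,0,0,0,0]
}}

```text
time: 4.65
tool_pos: [0.4053, 0.0748, 0.2071]
tcp_rot: [-0.395, 2.003, -2.0]
wrist_force: [0.9, -1.7, -0.5]
width: 0.001
```

{"op": "jog_arm", "data": {
  "turn": [
    [0,0,0],
    [0,0,0],
    [0,0,0],
    [0,0,0],
    [0,0,0]
  ],
  "slide": [
    [0,25,0],
    [0,0,12],
    [0,0,12],
    [0,0,12],
    [0,0,12]
  ],
  "grip": [0,0,0,0,0]
}}

```text
time: 5.15
tool_pos: [0.4243, 0.0254, 0.1811]
tcp_rot: [-0.394, 2.006, -2.006]
wrist_force: [-0.8, 0.7, 0.3]
width: -0.003
```

Run:
```python
from h import *
look("5",("side",)); s=st()
im=cv2.imread("pics/side5.png")[100:300,260:460]; cv2.imwrite("pics/side5c.png",cv2.resize(im,(600,600)))
```

```text
side t 5.15 q mod72, res: (np.float64(1.4871914749656427), np.float64(41.75), 444)
t 5.2 posM [ -7.5 118.3 181.1] F_m [-0.59 -2.13  0.1 ] w 0.0 T_m [ 0.003 -0.063 -0.038]
R in mixer (cols tool xyz): [[-1.0, 0.002, -0.002], [0.002, -0.003, -1.0], [-0.002, -1.0, 0.002]] q [-0.   -0.21  2.14 -0.    1.2   1.18]
```

View pics/side5c.png

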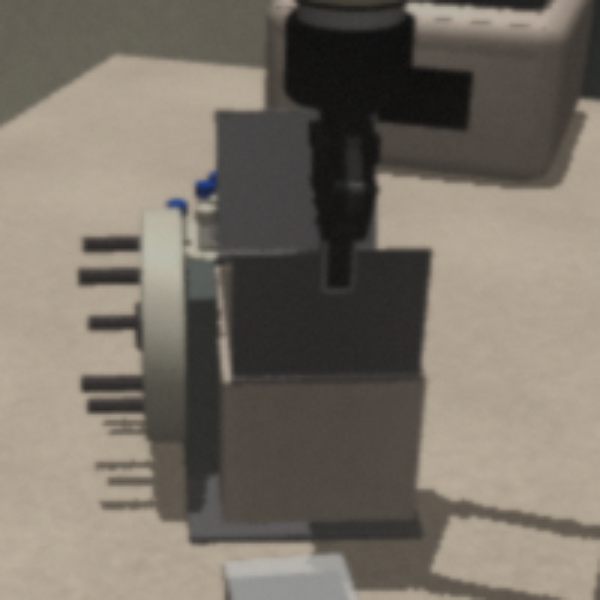

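{"op": "jog_arm", "data": {
  "turn": [
    [0,0,0],
    [0,0,0],
    [0,0,0],
    [0,0,0],
    [0,0,0]
  ],
  "slide": [
    [0,5,20],
    [0,6,19],
    [0,12,16],
    [0,14,13],
    [0,14,6]
  ],
  "grip": [0,0,0,0,0]
}}

```text
time: 5.7
tool_pos: [0.4528, -0.0436, 0.1294]
tcp_rot: [-0.393, 2.005, -2.008]
wrist_force: [0.5, -0.6, 3.3]
width: -0.002
```

Run:
```python
from h import *
look("6",("side",)); s=st()
im=cv2.imread("pics/side6.png")[100:300,260:460]; cv2.imwrite("pics/side6c.png",cv2.resize(im,(600,600)))
```

```text
side t 5.7 q mod72, res: (np.float64(1.4825700897150254), np.float64(41.75), 440)
t 5.75 posM [ -9.3  46.1 126.5] F_m [ 0.16 -0.03 -0.66] w 0.001 T_m [-0.039 -0.038  0.019]
R in mixer (cols tool xyz): [[-1.0, -0.001, -0.002], [0.002, -0.0, -1.0], [0.001, -1.0, 0.0]] q [-0.15 -0.09  2.15 -0.    1.09  1.03]
```

View pics/side6c.png

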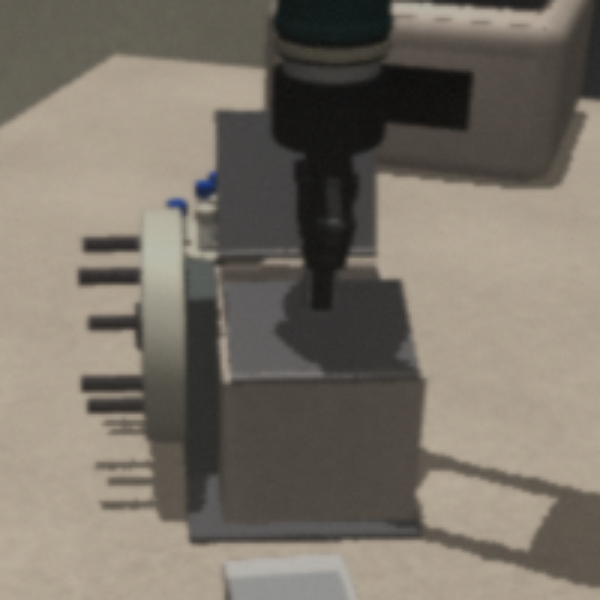

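{"op": "jog_arm", "data": {
  "turn": [
    [0,0,0],
    [0,0,0],
    [0,0,0],
    [0,0,0]
  ],
  "slide": [
    [0,9,4],
    [0,6,0],
    [0,3,0],
    [0,0,0]
  ],
  "grip": [0,0,0,0]
}}

```text
time: 6.15
tool_pos: [0.452, -0.0449, 0.1102]
tcp_rot: [-0.399, 2.007, -2.006]
wrist_force: [0.6, -0.5, -0.6]
width: 0.005
```

Run:
```python
from h import *
p=look("7",("side",))["side"]; s=st()
W=w2m(cloud(p)).reshape(-1,3)
k=(W[:,0]>-60)&(W[:,0]<40)&(W[:,1]>15)&(W[:,1]<90)&(W[:,2]>110)&(W[:,2]<160); Q=W[k]
A=np.c_[Q[:,1],np.ones(len(Q))]; c=np.linalg.lstsq(A,Q[:,2],rcond=None)[0]
for _ in range(5):
    r=Q[:,2]-A@c; g=abs(r)<3; c=np.linalg.lstsq(A[g],Q[g,2],rcond=None)[0]
print("slope deg",-np.degrees(np.arctan(c[0])),"z at y=100",c@[100,1],g.sum())
```

```text
side t 6.15 q mod72, res: (np.float64(1.4969048853349016), np.float64(41.75), 439)
t 6.2 posM [ -8.6  44.2 110.5] F_m [-0.76 -0.13 -0.06] w 0.003 T_m [-0.035 -0.007  0.057]
R in mixer (cols tool xyz): [[-1.0, -0.0, 0.001], [-0.001, 0.0, -1.0], [0.0, -1.0, -0.0]] q [-0.15 -0.07  2.16  0.    1.05  1.02]
slope deg 0.8544298647214866 z at y=100 132.31035789565345 697
```

{"op": "jog_arm", "data": {
  "turn": [
    [0,0,0],
    [0,0,0],
    [0,0,0]
  ],
  "slide": [
    [0,2,3],
    [0,2,3],
    [0,0,0]
  ],
  "grip": [0,0,0]
}}

```text
time: 6.5
tool_pos: [0.4548, -0.0489, 0.1086]
tcp_rot: [-0.397, 2.011, -2.003]
wrist_force: [-6.3, 8.4, 14.0]
width: -0.003
```

{"op": "jog_arm", "data": {
  "turn": [
    [0,0,0],
    [0,0,0]
  ],
  "slide": [
    [0,1.5,0],
    [0,0,0]
  ],
  "grip": [0,0]
}}

```text
time: 6.7
tool_pos: [0.4549, -0.049, 0.1084]
tcp_rot: [-0.397, 2.01, -2.003]
wrist_force: [-8.9, 8.1, 23.0]
width: 0.004
```

{"op": "jog_arm", "data": {
  "turn": [
    [0,0,0],
    [0,0,0],
    [0,0,0],
    [0,0,0],
    [0,0,0]
  ],
  "slide": [
    [0,-50,0],
    [0,-50,0],
    [0,-50,20],
    [0,-10,45],
    [0,0,45]
  ],
  "grip": [0,0,0,0,0]
}}

```text
time: 7.2
tool_pos: [0.499, -0.1526, 0.2663]
tcp_rot: [-0.392, 1.998, -2.007]
wrist_force: [1.0, 0.5, -0.6]
width: -0.001
```

{"op": "jog_arm", "data": {
  "turn": [
    [0,0,0],
    [0,0,0],
    [0,0,0],
    [0,0,0],
    [0,0,0]
  ],
  "slide": [
    [0,0,45],
    [0,0,45],
    [0,0,26],
    [0,30,0],
    [0,30,0]
  ],
  "grip": [0,0,0,0,0]
}}

```text
time: 7.7
tool_pos: [0.5417, -0.2603, 0.2019]
tcp_rot: [-0.394, 2.004, -2.008]
wrist_force: [-0.6, -0.6, -0.7]
width: -0.002
```

Run:
```python
from h import *
p=look("8",("side",))["side"]; s=st(); go([-10,-149,200],s,DOWN_B)
W=w2m(cloud(p)).reshape(-1,3)
k=(W[:,0]>-60)&(W[:,0]<40)&(W[:,1]>15)&(W[:,1]<90)&(W[:,2]>110)&(W[:,2]<160); Q=W[k]
A=np.c_[Q[:,1],np.ones(len(Q))]; c=np.linalg.lstsq(A,Q[:,2],rcond=None)[0]
for _ in range(5):
    r=Q[:,2]-A@c; g=abs(r)<3; c=np.linalg.lstsq(A[g],Q[g,2],rcond=None)[0]
print("slope deg",-np.degrees(np.arctan(c[0])),"z at y=100",c@[100,1],g.sum())
```

```text
side t 7.7 q mod72, res: (np.float64(1.5239203402220436), np.float64(41.5), 441)
t 7.75 posM [ -10.7 -185.2  194.7] F_m [-1.46  2.72 -3.87] w -0.002 T_m [ 0.045  0.021 -0.002]
R in mixer (cols tool xyz): [[-1.0, -0.005, -0.001], [0.001, 0.006, -1.0], [0.005, -1.0, -0.006]] q [-0.49  0.13  1.79  0.    1.23  0.69]
slide tool [ -0.7  -5.1 -36.2] len 36.6
turn [ 0.0063 -0.001   0.0051]
slope deg -0.010973820712618593 z at y=100 132.2502830536868 728
```

View pics/side8.png

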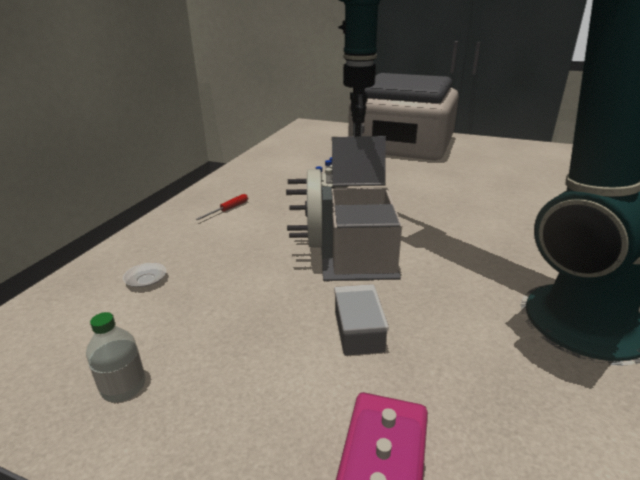

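{"op": "jog_arm", "data": {
  "turn": [
    [0,0,0],
    [0,0,0],
    [0,0,0],
    [0,0,0],
    [0,0,0]
  ],
  "slide": [
    [0,-3,-18],
    [0,-3,-18],
    [0,-3,-17],
    [0,-2,-16],
    [0,3,-17]
  ],
  "grip": [0,0,0,0,0]
}}

```text
time: 8.25
tool_pos: [0.5085, -0.1777, 0.2122]
tcp_rot: [-0.394, 2.001, -2.007]
wrist_force: [0.7, -0.6, 0.9]
width: -0.001
```

Run:
```python
from h import *
p=look("9",("side",))["side"]; s=st()
```

```text
side t 8.25 q mod72, res: (np.float64(1.5318316266541003), np.float64(41.75), 441)
t 8.3 posM [ -8.  -97.  210.7] F_m [-0.66  2.13 -0.34] w -0.004 T_m [ 0.034 -0.007  0.017]
R in mixer (cols tool xyz): [[-1.0, 0.002, 0.001], [-0.001, 0.001, -1.0], [-0.002, -1.0, -0.001]] q [-0.38 -0.    1.9   0.    1.24  0.8 ]
```

View pics/side9.png

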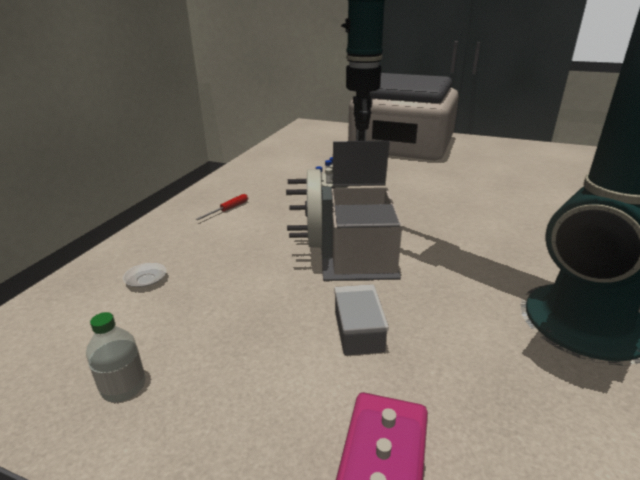

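{"op": "jog_arm", "data": {
  "turn": [
    [0,0,0],
    [0,0,0],
    [0,0,0],
    [0,0,0],
    [0,0,0]
  ],
  "slide": [
    [0,8,-14],
    [0,9,-14],
    [0,11,-13],
    [0,12,-12],
    [0,13,-10]
  ],
  "grip": [0,0,0,0,0]
}}

```text
time: 8.8
tool_pos: [0.4828, -0.1195, 0.155]
tcp_rot: [-0.399, 2.007, -2.006]
wrist_force: [0.9, -0.6, 0.9]
width: 0.002
```

{"op": "jog_arm", "data": {
  "turn": [
    [0,0,0],
    [0,0,0],
    [0,0,0],
    [0,0,0],
    [0,0,0]
  ],
  "slide": [
    [0,12,-6],
    [0,12,-4],
    [0,10,-2],
    [0,4,0],
    [0,0,0]
  ],
  "grip": [0,0,0,0,0]
}}

```text
time: 9.3
tool_pos: [0.4784, -0.1097, 0.1174]
tcp_rot: [-0.4, 2.008, -2.007]
wrist_force: [0.5, -0.5, -0.4]
width: 0.003
```

Run:
```python
from h import *
p=look("10",("side",))["side"]; s=st()
im=cv2.imread("pics/side10.png")[100:300,260:460]; cv2.imwrite("pics/side10c.png",cv2.resize(im,(600,600)))
```

```text
side t 9.3 q mod72, res: (np.float64(1.480827639932295), np.float64(41.75), 437)
t 9.35 posM [ -8.7 -26.  118.1] F_m [-0.18 -0.01 -0.65] w -0.002 T_m [-0.031  0.014  0.056]
R in mixer (cols tool xyz): [[-1.0, -0.001, -0.0], [0.0, 0.0, -1.0], [0.001, -1.0, -0.0]] q [-0.28 -0.01  2.08 -0.    1.06  0.9 ]
```

View pics/side10c.png

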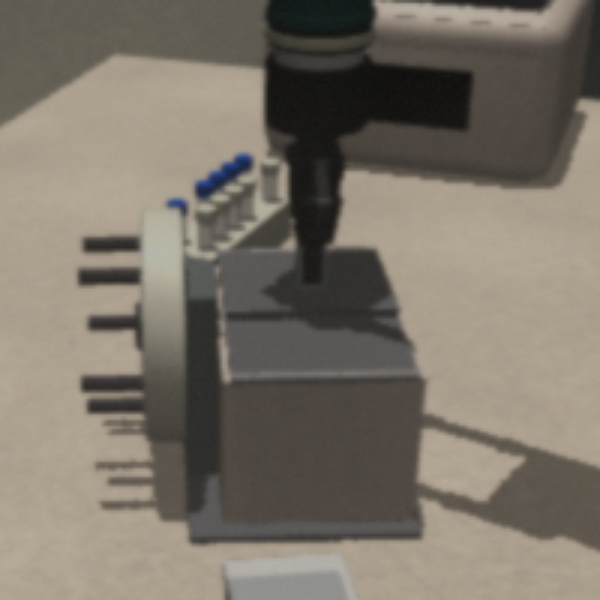

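Almost flat; press the last 3–4 mm.

{"op": "jog_arm", "data": {
  "turn": [
    [0,0,0],
    [0,0,0],
    [0,0,0],
    [0,0,0]
  ],
  "slide": [
    [0,2,0],
    [0,2,0],
    [0,1,0],
    [0,0,0]
  ],
  "grip": [0,0,0,0]
}}

```text
time: 9.75
tool_pos: [0.4797, -0.11, 0.1148]
tcp_rot: [-0.397, 2.005, -2.007]
wrist_force: [-2.2, 1.1, 5.0]
width: -0.003
```

Run:
```python
from h import *
s=st()
```

```text
t 9.75 posM [ -8.  -26.5 114.8] F_m [-1.64  1.86  4.96] w -0.003 T_m [0.073 0.241 0.007]
R in mixer (cols tool xyz): [[-1.0, 0.001, -0.0], [0.0, -0.001, -1.0], [-0.001, -1.0, 0.001]] q [-0.28 -0.    2.09 -0.    1.06  0.9 ]
```

{"op": "jog_arm", "data": {
  "turn": [
    [0,0,0],
    [0,0,0],
    [0,0,0]
  ],
  "slide": [
    [0,1.5,0],
    [0,1,0],
    [0,0,0]
  ],
  "grip": [0,0,0]
}}

```text
time: 10.05
tool_pos: [0.4799, -0.11, 0.1145]
tcp_rot: [-0.397, 2.005, -2.007]
wrist_force: [-7.0, 2.0, 18.1]
width: -0.0
```

{"op": "jog_arm", "data": {
  "turn": [
    [0,0,0],
    [0,0,0],
    [0,0,0],
    [0,0,0],
    [0,0,0]
  ],
  "slide": [
    [0,-40,0],
    [0,-40,0],
    [0,-40,-10],
    [-30,0,-25],
    [-40,0,-25]
  ],
  "grip": [0,0,0,0,0]
}}

```text
time: 10.55
tool_pos: [0.5221, -0.0278, 0.2341]
tcp_rot: [-0.39, 2.004, -2.008]
wrist_force: [0.5, 0.2, -0.8]
width: -0.003
```

{"op": "jog_arm", "data": {
  "turn": [
    [0,0,0],
    [0,0,0],
    [0,0,0],
    [0,0,0]
  ],
  "slide": [
    [-40,0,-25],
    [-40,0,-5],
    [0,0,0],
    [0,0,0]
  ],
  "grip": [0,0,0,0]
}}

```text
time: 10.95
tool_pos: [0.5833, 0.0312, 0.2304]
tcp_rot: [-0.401, 2.006, -2.006]
wrist_force: [-0.0, -0.4, -0.0]
width: 0.004
```

```bash
cat >> h.py <<'E'
def flaps(p):
    W=w2m(cloud(p)).reshape(-1,3)
    for nm,y0,y1 in (("short",22,92),("long",-92,10)):
        k=(W[:,0]>-65)&(W[:,0]<45)&(W[:,1]>y0)&(W[:,1]<y1)&(W[:,2]>110)&(W[:,2]<170); Q=W[k]
        if len(Q)<50: print(nm,"few"); continue
        A_=np.c_[Q[:,1],np.ones(len(Q))]; c=np.array([0,np.median(Q[:,2])])
        for _ in range(8):
            r=Q[:,2]-A_@c; g=abs(r)<4; c=np.linalg.lstsq(A_[g],Q[g,2],rcond=None)[0]
        print(nm,"slope deg",np.degrees(np.arctan(c[0])).round(2),"z mean",Q[g,2].mean().round(1),g.sum())
E
python3 - <<'E'
from h import *
for k,p in look("11").items(): flaps(p)
s=st(); go([142,65,138],s,DOWN_B)
E
```

```text
top t 10.95 q mod72, res: (np.float64(1.7913759444476784), np.float64(41.75), 197)
side t 11.0 q mod72, res: (np.float64(1.6059313572345564), np.float64(41.5), 443)
short few
long slope deg -0.36 z mean 136.1 1809
short slope deg 0.08 z mean 132.2 771
long slope deg -0.0 z mean 138.3 860
t 11.05 posM [140.5  63.9 230.7] F_m [ 0.68 -0.76  0.63] w 0.001 T_m [0.027 0.002 0.009]
R in mixer (cols tool xyz): [[-1.0, -0.001, -0.0], [0.0, 0.0, -1.0], [0.001, -1.0, -0.0]] q [ 0.01  0.08  1.78 -0.    1.28  1.19]
slide tool [-1.6 92.7 -1.1] len 92.8
turn [ 0.0001 -0.0004  0.0011]
```

View pics/side11.png

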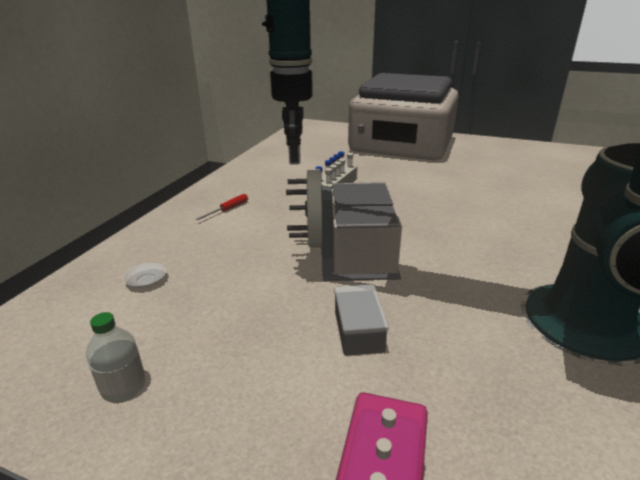

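{"op": "jog_arm", "data": {
  "turn": [
    [0,0,0],
    [0,0,0],
    [0,0,0],
    [0,0,0],
    [0,0,0]
  ],
  "slide": [
    [-1,40,0],
    [0,40,0],
    [0,12,0],
    [0,0,12],
    [0,0,12]
  ],
  "grip": [0,0,0,0,0]
}}

```text
time: 11.55
tool_pos: [0.5931, 0.0091, 0.1407]
tcp_rot: [-0.398, 2.009, -2.005]
wrist_force: [-2.8, 5.0, 4.6]
width: -0.001
```

{"op": "jog_arm", "data": {
  "turn": [
    [0,0,0],
    [0,0,0],
    [0,0,0],
    [0,0,0],
    [0,0,0]
  ],
  "slide": [
    [0,0,8],
    [0,0,8],
    [0,0,8],
    [0,0,8],
    [0,0,8]
  ],
  "grip": [0,0,0,0,0]
}}

```text
time: 12.05
tool_pos: [0.6096, -0.0277, 0.1395]
tcp_rot: [-0.396, 2.007, -2.005]
wrist_force: [1.3, 7.8, -2.4]
width: 0.0
```

Run:
```python
from h import *
look("12"); s=st()
```

```text
top t 12.05 q mod72, res: (np.float64(1.9643808152941968), np.float64(18.0), 128)
side t 12.1 q mod72, res: (np.float64(2.157200066017892), np.float64(19.25), 489)
t 12.15 posM [142.8  -1.3 139. ] F_m [ 0.71  1.06 -0.23] w -0.003 T_m [ 0.055 -0.042 -0.047]
R in mixer (cols tool xyz): [[-1.0, 0.001, -0.001], [0.001, -0.001, -1.0], [-0.001, -1.0, 0.001]] q [-0.09  0.19  1.82 -0.    1.12  1.09]
```

View pics/side12.png

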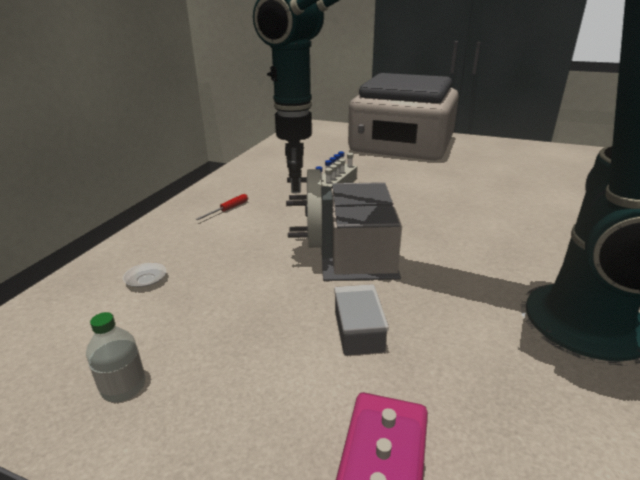

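{"op": "jog_arm", "data": {
  "turn": [
    [0,0,0],
    [0,0,0],
    [0,0,0],
    [0,0,0],
    [0,0,0]
  ],
  "slide": [
    [0,2,8],
    [0,2,8],
    [0,2,8],
    [0,0,4],
    [0,0,0]
  ],
  "grip": [0,0,0,0,0]
}}

```text
time: 12.65
tool_pos: [0.6164, -0.0506, 0.1294]
tcp_rot: [-0.404, 2.016, -2.002]
wrist_force: [-3.0, 11.9, -5.8]
width: 0.002
```

Run:
```python
from h import *
look("13"); s=st()
```

```text
top t 12.65 q mod72, res: (np.float64(1.7750056871685789), np.float64(42.5), 169)
side t 12.7 q mod72, res: (np.float64(1.995186827570053), np.float64(42.75), 455)
t 12.75 posM [141.  -23.8 129.5] F_m [ 2.48 10.77 -6.51] w -0.002 T_m [ 1.726 -0.52   0.098]
R in mixer (cols tool xyz): [[-1.0, -0.005, -0.0], [0.0, 0.008, -1.0], [0.005, -1.0, -0.008]] q [-0.12  0.22  1.81  0.    1.12  1.05]
```

{"op": "jog_arm", "data": {
  "turn": [
    [0,0,0],
    [0,0,0],
    [0,0,0],
    [0,0,0],
    [0,0,0]
  ],
  "slide": [
    [0,-30,-2],
    [0,-30,0],
    [0,0,-35],
    [0,0,-35],
    [0,0,-34]
  ],
  "grip": [0,0,0,0,0]
}}

```text
time: 13.25
tool_pos: [0.5788, 0.0438, 0.1932]
tcp_rot: [-0.397, 2.005, -2.009]
wrist_force: [0.1, -0.0, 0.1]
width: 0.002
```

Run:
```python
from h import *
look("14"); s=st()
```

```text
top t 13.25 q mod72, res: (np.float64(1.79813747483004), np.float64(17.25), 191)
side t 13.3 q mod72, res: (np.float64(1.47652681071932), np.float64(16.25), 380)
t 13.35 posM [142.   80.7 192.8] F_m [ 0.68  0.24 -0.83] w 0.001 T_m [-0.02  -0.005 -0.022]
R in mixer (cols tool xyz): [[-1.0, -0.001, 0.003], [-0.003, 0.0, -1.0], [0.001, -1.0, -0.0]] q [ 0.04  0.1   1.83 -0.    1.21  1.21]
```

{"op": "jog_arm", "data": {
  "turn": [
    [0,0,0],
    [0,0,0],
    [0,0,0],
    [0,0,0],
    [0,0,0]
  ],
  "slide": [
    [0,0,0],
    [0,0,0],
    [0,0,0],
    [0,0,0],
    [0,0,0]
  ],
  "grip": [0,0,0,0,0]
}}

```text
time: 13.85
tool_pos: [0.5791, 0.0434, 0.1929]
tcp_rot: [-0.397, 2.007, -2.007]
wrist_force: [0.2, -0.0, -0.0]
width: -0.002
```

Run:
```python
from h import *
look("15"); s=st()
```

```text
top t 13.85 q mod72, res: (np.float64(1.8121209548633925), np.float64(11.25), 154)
side t 13.9 q mod72, res: (np.float64(1.4485918981700823), np.float64(11.75), 379)
t 13.95 posM [142.4  77.7 192.9] F_m [ 0.01  0.97 -0.2 ] w 0.004 T_m [-0.042  0.006  0.048]
R in mixer (cols tool xyz): [[-1.0, -0.0, -0.001], [0.001, -0.0, -1.0], [0.0, -1.0, 0.0]] q [ 0.03  0.1   1.83 -0.    1.21  1.21]
```

{"op": "jog_arm", "data": {
  "turn": [
    [0,0,0],
    [0,0,0],
    [0,0,0],
    [0,0,0],
    [0,0,0]
  ],
  "slide": [
    [0,0,0],
    [0,0,0],
    [0,0,0],
    [0,0,0],
    [0,0,0]
  ],
  "grip": [0,0,0,0,0]
}}

```text
time: 14.45
tool_pos: [0.5788, 0.0442, 0.193]
tcp_rot: [-0.398, 2.006, -2.006]
wrist_force: [0.0, -0.5, 0.7]
width: -0.001
```

Run:
```python
from h import *
look("16"); s=st()
```

```text
top t 14.45 q mod72, res: (np.float64(1.7930391278452356), np.float64(11.25), 152)
side t 14.5 q mod72, res: (np.float64(1.5708907258025029), np.float64(11.25), 369)
t 14.55 posM [142.5  78.2 193. ] F_m [-0.76  0.2  -0.36] w -0.002 T_m [ 0.019 -0.01  -0.013]
R in mixer (cols tool xyz): [[-1.0, 0.0, 0.0], [-0.0, -0.0, -1.0], [-0.0, -1.0, 0.0]] q [ 0.03  0.1   1.83 -0.    1.21  1.21]
```

{"op": "jog_arm", "data": {
  "turn": [
    [0,0,0],
    [0,0,0],
    [0,0,0],
    [0,0,0],
    [0,0,0]
  ],
  "slide": [
    [1,-15,31],
    [1,0,30],
    [0,0,30],
    [0,0,0],
    [0,0,0]
  ],
  "grip": [50,50,50,50,50],
  "newtons": 20
}}

```text
time: 15.05
tool_pos: [0.6117, -0.0411, 0.2078]
tcp_rot: [-0.397, 2.008, -2.007]
wrist_force: [-0.2, -0.3, 0.0]
width: 0.498
```

Run:
```python
from h import *
look("17"); s=st(); go([140,-12.7,143],s,DOWN_B)
im=cv2.imread("pics/side17.png")[100:300,200:400]; cv2.imwrite("pics/side17c.png",cv2.resize(im,(600,600)))
```

```text
top t 15.05 q mod72, res: (np.float64(1.6679186324547768), np.float64(10.75), 253)
side t 15.1 q mod72, res: (np.float64(1.4662164840209175), np.float64(11.0), 425)
t 15.15 posM [140.3 -12.  207.7] F_m [0.14 0.11 0.47] w 0.501 T_m [ 0.007  0.047 -0.031]
R in mixer (cols tool xyz): [[-1.0, -0.0, 0.0], [-0.0, 0.001, -1.0], [0.0, -1.0, -0.001]] q [-0.11  0.15  1.74  0.    1.25  1.07]
slide tool [ 0.3 64.7  0.7] len 64.7
turn [0.0008 0.0002 0.0005]
```

View pics/side17c.png

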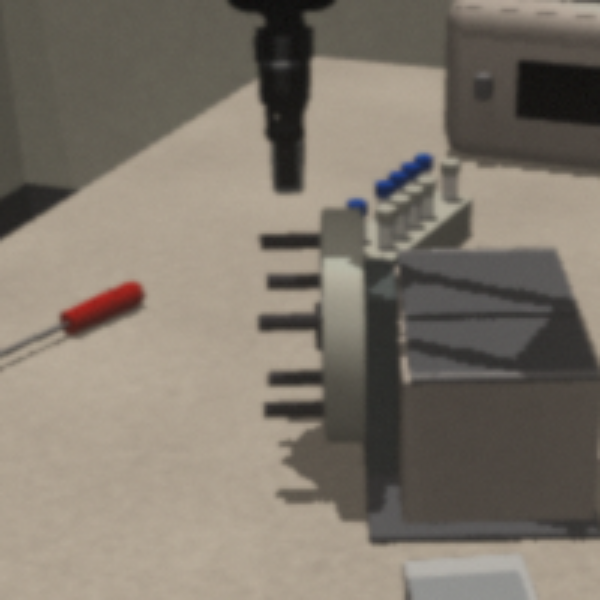

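{"op": "jog_arm", "data": {
  "turn": [
    [0,0,0],
    [0,0,0],
    [0,0,0],
    [0,0,0],
    [0,0,0]
  ],
  "slide": [
    [0,25,0],
    [0,25,0],
    [0,14,0],
    [0,0,0],
    [0,0,0]
  ],
  "grip": [50,50,50,30,28]
}}

```text
time: 15.65
tool_pos: [0.6118, -0.0402, 0.1443]
tcp_rot: [-0.399, 2.006, -2.006]
wrist_force: [0.2, 0.4, -0.2]
width: 0.281
```

Run:
```python
from h import *
look("18"); s=st(); go([140,10.8,143],s,DOWN_B)
im=cv2.imread("pics/side18.png")[100:300,200:400]; cv2.imwrite("pics/side18c.png",cv2.resize(im,(600,600)))
```

```text
top t 15.65 q mod72, res: (np.float64(1.7692620868057294), np.float64(10.75), 186)
side t 15.7 q mod72, res: (np.float64(2.139563631825027), np.float64(11.25), 450)
t 15.75 posM [141.6 -13.1 145.6] F_m [ 0.59 -0.77  0.07] w 0.281 T_m [ 0.001  0.049 -0.024]
R in mixer (cols tool xyz): [[-1.0, 0.002, 0.0], [-0.0, -0.001, -1.0], [-0.002, -1.0, 0.001]] q [-0.11  0.2   1.81  0.    1.13  1.07]
slide tool [  1.6   2.6 -23.9] len 24.1
turn [-0.0012  0.0003 -0.0022]
```

View pics/side18c.png

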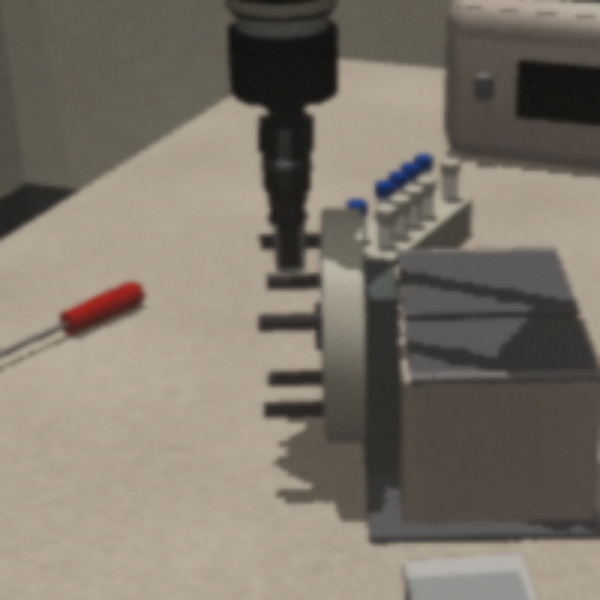

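{"op": "jog_arm", "data": {
  "turn": [
    [0,0,0],
    [0,0,0],
    [0,0,0],
    [0,0,0],
    [0,0,0]
  ],
  "slide": [
    [1,1,-8],
    [0,1,-8],
    [0,0,-8],
    [0,0,0],
    [0,0,0]
  ],
  "grip": [28,28,28,0,0],
  "newtons": 40
}}

```text
time: 16.25
tool_pos: [0.6018, -0.0179, 0.1429]
tcp_rot: [-0.397, 2.007, -2.005]
wrist_force: [0.1, 1.7, 5.8]
width: 0.122
```

{"op": "jog_arm", "data": {
  "turn": [
    [0,0,0],
    [0,0,0],
    [0,0,0]
  ],
  "slide": [
    [0,0,0],
    [0,0,0],
    [0,0,0]
  ],
  "grip": [0,0,0]
}}

```text
time: 16.55
tool_pos: [0.6018, -0.0179, 0.1429]
tcp_rot: [-0.397, 2.008, -2.005]
wrist_force: [0.0, 1.7, 6.4]
width: 0.123
```

Run:
```python
from h import *
look("19"); s=st(); go([140,10.8,143],s,DOWN_B)
im=cv2.imread("pics/side19.png")[100:300,200:400]; cv2.imwrite("pics/side19c.png",cv2.resize(im,(600,600)))
```

```text
top t 16.55 q mod72, res: (np.float64(2.137909650176525), np.float64(60.5), 141)
side t 16.6 q mod72, res: (np.float64(2.177340997975985), np.float64(62.5), 343)
t 16.65 posM [140.   12.  142.9] F_m [-0.08  2.3   5.89] w 0.122 T_m [ 0.362 -0.041  0.053]
R in mixer (cols tool xyz): [[-1.0, 0.001, -0.0], [0.0, 0.001, -1.0], [-0.001, -1.0, -0.001]] q [-0.07  0.18  1.84  0.    1.13  1.11]
slide tool [ 0.  -0.1  1.2] len 1.2
turn [ 0.0014 -0.0001 -0.001 ]
```

View pics/side19c.png

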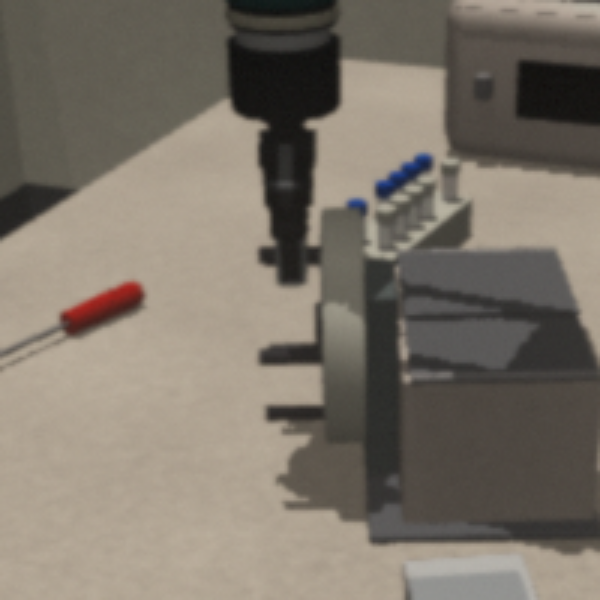

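```bash
cat >> h.py <<'E'
from scipy.optimize import least_squares
def pts(p,excl=None):
    Q=w2m(cloud(p).reshape(-1,3)); Q=Q[(Q[:,0]>121)&(Q[:,0]<157)]
    y,z=Q[:,1],Q[:,2]-120; r=np.hypot(y,z); k=(r<78)&(r>52)
    if excl is not None: k&=~((abs(y-excl)<32)&(z>25))
    return y[k],z[k]
def refine(p,q0,off=(0,0),excl=None):
    y,z=pts(p,excl); y=y-off[0]; z=z-off[1]
    def f(v):
        t=np.radians(v[0]+72*np.arange(5)); return np.hypot(y[:,None]+65*np.sin(t),z[:,None]-65*np.cos(t)).min(1)-6
    s=least_squares(f,[q0],loss="soft_l1",f_scale=1.0,diff_step=1e-3); return s.x[0].round(2),round(s.cost/len(y),3),len(y)
E
python3 - <<'E'
from h import *
# joint fit of offset per camera
F=dict(side=[("3",41.5),("8",41.5),("11",41.5),("15",11.5),("16",11.2),("17",11)],top=[("3",41),("11",41.5),("15",11),("16",11),("17",11)])
for n in F:
    P=[pts(np.load(f"pics/{n}{t}.npz"), {"17":-12}.get(t)) for t,_ in F[n]]
    def f(v):
        o=[]
        for (y,z),q in zip(P,v[2:]):
            t=np.radians(q+72*np.arange(5)); o.append(np.hypot(y[:,None]-v[0]+65*np.sin(t),z[:,None]-v[1]-65*np.cos(t)).min(1)-6)
        return np.concatenate(o)
    s=least_squares(f,[0,0]+[q for _,q in F[n]],loss="soft_l1",diff_step=1e-3); print(n,s.x.round(2),s.cost/len(s.fun))
    for off in ((0,0),tuple(s.x[:2])):
        print(off,[ (t,refine(np.load(f"pics/{n}{t}.npz"),q,off,12 if t=="19" else None)) for t,q in F[n]+[("19",62)]])
E
```

```text
side [ 0.19  1.84 41.38 41.59 41.35 11.48 11.21 11.  ] 0.6201401021865935
(0, 0) [('3', (np.float64(41.6), np.float64(0.928), 421)), ('8', (np.float64(41.68), np.float64(0.941), 421)), ('11', (np.float64(41.5), np.float64(0.983), 422)), ('15', (np.float64(11.8), np.float64(0.889), 360)), ('16', (np.float64(11.41), np.float64(0.967), 347)), ('17', (np.float64(11.02), np.float64(0.88), 406)), ('19', (np.float64(62.55), np.float64(0.655), 201))]
(np.float64(0.18590147337174967), np.float64(1.83701093561704)) [('3', (np.float64(41.38), np.float64(0.649), 421)), ('8', (np.float64(41.59), np.float64(0.623), 421)), ('11', (np.float64(41.35), np.float64(0.608), 422)), ('15', (np.float64(11.48), np.float64(0.6), 360)), ('16', (np.float64(11.2), np.float64(0.649), 347)), ('17', (np.float64(11.02), np.float64(0.598), 406)), ('19', (np.float64(61.57), np.float64(0.485), 201))]
top [ 2.05  0.09 41.65 41.62 11.51 11.6  11.22] 0.8641760859608205
(0, 0) [('3', (np.float64(41.04), np.float64(1.135), 352)), ('11', (np.float64(41.64), np.float64(1.145), 186)), ('15', (np.float64(11.16), np.float64(1.162), 144)), ('16', (np.float64(11.25), np.float64(1.145), 146)), ('17', (np.float64(10.69), np.float64(1.096), 247)), ('19', (np.float64(60.87), np.float64(1.27), 113))]
(np.float64(2.0504070089800104), np.float64(0.08660401032533639)) [('3', (np.float64(41.64), np.float64(0.86), 352)), ('11', (np.float64(41.62), np.float64(0.968), 186)), ('15', (np.float64(11.51), np.float64(0.8), 144)), ('16', (np.float64(11.6), np.float64(0.803), 146)), ('17', (np.float64(11.21), np.float64(0.864), 247)), ('19', (np.float64(61.22), np.float64(0.952), 113))]
```

{"op": "jog_arm", "data": {
  "turn": [
    [0,0,0],
    [0,0,0],
    [0,0,0],
    [0,0,0],
    [0,0,0]
  ],
  "slide": [
    [0,-0.5,1],
    [0,0,0],
    [0,0,0],
    [0,0,0],
    [0,0,0]
  ],
  "grip": [0,0,0,0,0],
  "newtons": 60
}}

```text
time: 17.15
tool_pos: [0.6021, -0.0186, 0.1431]
tcp_rot: [-0.397, 2.009, -2.004]
wrist_force: [-1.5, 4.5, 6.3]
width: 0.121
```

Run:
```python
from h import *
P=look("20"); s=st()
for n,off in (("side",(.19,1.84)),("top",(2.05,.09))): print(n,refine(P[n],62,off,11))
for p in P.values(): flaps(p)
for t in ("jar","tip_box"):
    from workcell import nets
    for d in nets.search_frame(t,P["top"])[:1]: print(t,d["conf"],w(P["top"],d["xyz"]).round(3))
```

```text
top t 17.15 q mod72, res: (np.float64(2.16517823994216), np.float64(61.5), 129)
side t 17.2 q mod72, res: (np.float64(2.394330343215804), np.float64(62.75), 323)
t 17.25 posM [140.   11.3 143.1] F_m [0.37 4.19 5.7 ] w 0.115 T_m [ 0.658 -0.097 -0.006]
R in mixer (cols tool xyz): [[-1.0, 0.001, -0.0], [0.0, 0.002, -1.0], [-0.001, -1.0, -0.002]] q [-0.07  0.18  1.83  0.    1.13  1.1 ]
side (np.float64(62.01), np.float64(0.677), 185)
top (np.float64(62.53), np.float64(1.031), 102)
short few
long slope deg 0.6 z mean 136.2 586
short slope deg -0.09 z mean 132.2 773
long slope deg 0.06 z mean 138.2 857
jar 0.57 [ 0.611 -0.259  0.067]
tip_box 0.65 [0.393 0.183 0.063]
```

View pics/top20.png

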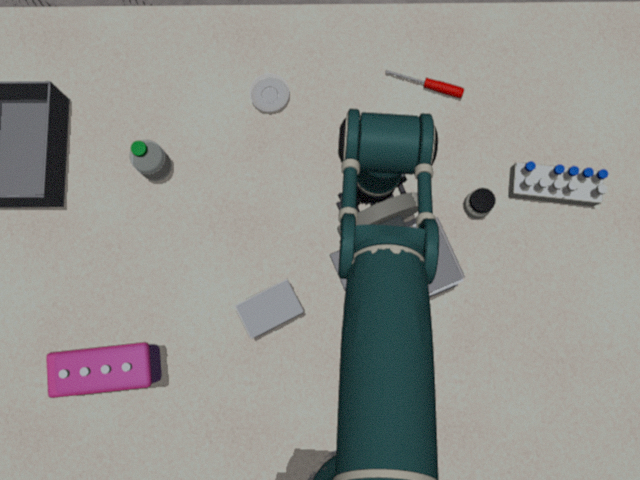

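View pics/side20.png

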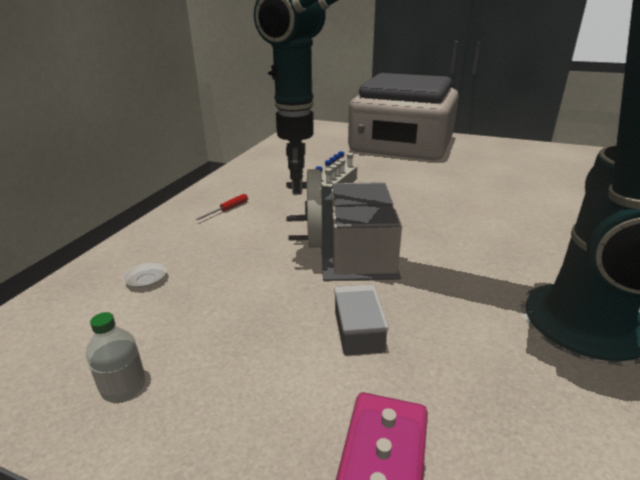

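{"op": "jog_arm", "data": {
  "turn": [
    [0,0,0],
    [0,0,0],
    [0,0,0]
  ],
  "slide": [
    [0,0,0],
    [0,0,0],
    [0,0,0]
  ],
  "grip": [0,0,0]
}}

```text
time: 17.65
tool_pos: [0.6021, -0.0186, 0.1431]
tcp_rot: [-0.397, 2.009, -2.004]
wrist_force: [-0.7, 3.4, 5.8]
width: 0.118
```

Run:
```python
from h import *
P=look("21"); s=st()
for n,off in (("side",(.19,1.84)),("top",(2.05,.09))): print(n,refine(P[n],62,off,11))
from workcell import bot
print(bot.finish_job())
```

```text
top t 17.65 q mod72, res: (np.float64(1.9549356890099265), np.float64(61.5), 134)
side t 17.7 q mod72, res: (np.float64(2.3775185703473944), np.float64(63.25), 328)
t 17.75 posM [140.   11.3 143.1] F_m [0.4  4.2  5.19] w 0.116 T_m [ 0.677 -0.102 -0.045]
R in mixer (cols tool xyz): [[-1.0, 0.001, -0.0], [0.0, 0.002, -1.0], [-0.001, -1.0, -0.002]] q [-0.07  0.18  1.83  0.    1.13  1.1 ]
side (np.float64(62.21), np.float64(0.606), 184)
top (np.float64(62.46), np.float64(0.762), 103)
the job is handed in; nothing more can be done
None
```

I folded the short flap down, then the long flap over it, and handed the job in at 17.75 s with the wheel's heavy side down. A peg is still gripped at 60 N.

- **Flaps:** Both were pressed down (about 23 N on the short flap, 18 N on the long one). The side camera showed both within 0.1° of flat. The top camera read the long flap 0.6° off, with the arm blocking part of its view.
- **Heavy side:** I let the wheel settle from each side. It stopped at 41.5° by itself at the start. After I turned it past the bottom by a peg and let go, it crept back to 83.1°. The midpoint, 62.3°, is where the heavy side hangs straight down, and the 21° to either side fits the stated 20–45°.
- **Final hold:** The fitted wheel angle, from the pegs not held by the fingers, was 62.2° (side) and 62.5° (top) against the 62.3° target. The gripper read 0.12 opening on the peg and nothing was moving.
- **Disagreements:**
  - The cameras showed the fingertips about 40 mm further back along the tool than the given tool frame, so my first stroke passed over the short flap without touching it. I corrected for this, and contact with the flap confirmed it.
  - The raw wheel fits, which include points on the fingers, read 61.5° (top) and 63.25° (side).
- **Bystanders:** The pictures show nothing else moved. The jar's measured position was 8 mm off its first reading, but in the picture it sits where it did before.

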